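# Load a drill-guide insert into its jig and lock it

## Task

Set the aluminium drill-guide insert into the pocket of the plywood drilling jig, its key tab in the pocket's key notch, and shuffle it about until it drops fully home in the seat at the bottom. Then lock it: slide the flush keeper plate in the jig's top all the way to its stop, over the edge of the insert. Leave the pine offcut and the hole saw standing where they are.

Things in the scene. Friction and masses are not known exactly. Their poses are not given: they have to be found in the camera images.
- insert: Loose aluminium drill-guide insert, 0.25 kg, lying flat at the start. Square flange 60 x 60 mm, 8 mm thick, with a key tab 16 mm wide sticking out 8 mm from the middle of its -y side. On it a central gripping block, 40 mm along x, 26 along y, 40 high (top 48 mm above the underside, with three round bushes of different size). Origin: centre of the flange's underside; z up.
- jig: Plywood drilling jig screwed to the bench: 100 mm along x, from -105 to +110 mm along y, 46 mm high. Origin on the bench, midway across x; z up. Towards -y its top has the pocket, towards +y a channel with the keeper plate. With the insert fully home, the insert's underside is 30 mm above this origin.
- jig_pocket (a point): Centre of the pocket's mouth, level with the jig's top (46 mm above the bench, y = -45 mm in the jig); axes as the jig's. The loose upper pocket is 74 mm along x, 71 along y, 8 mm deep, with a key notch 31 mm wide reaching 43 mm from the centre to -y: the insert goes in with its axes along the jig's. At its bottom is the flat ledge of a steel seat plate, 38 mm above the bench.
- seat_floor (a point): The pocket's centre at the height of the seat's floor, 30 mm above the bench; axes as the jig's. The close seat is cut 8 mm deep into the seat plate: 64 x 64 mm, key notch 20 mm wide reaching 40 mm from its centre to -y. The plate is set anew each time: the seat lies up to 4 mm off this point along x and 2.5 along y and is turned up to 0.03 rad, either way, so it must be felt for.
- keeper (a joint): Travel of the keeper (m): 0 to 0.02 at the start (open), 0.050 at its stop (locked); grows as it moves to the pocket, the jig's -y. About 1.2 N of friction and light damping; stays where left. Its underside, 40 mm above the bench, passes 2 mm over the flange of a fully seated insert and covers its edge; it strikes the flange of one still on the ledge.
- keeper_top (a point): Centre of the keeper's upper face, level with the jig's top (46 mm above the bench); axes as the jig's. The keeper is a flat aluminium plate 44 mm along x, 70 mm along y, 6 mm thick, without handle, with five dark lines across its rear (+y) half where one presses.
- offcut: Loose pine offcut, 35 x 50 x 35 mm, a bystander. Origin: centre of its underside.
- hole_saw: Loose hole saw standing on its toothed end, 41 mm diameter, 76 mm high, a bystander. Origin: centre of its underside.
Not all that is in view belongs to the job. What is shaped like the insert but red is not meant.

How it is judged:
On the way, in this order (a step that is already met when the one before it is completed fails the run):
1. the insert is fully home in the seat, the keeper not yet locked (z of insert in the frame of jig between 0.026 and 0.0325 m and horizontal distance between insert and jig_pocket below 0.009 m and angle between insert's own z axis and vertical below 0.04 rad and angle between the x axis of insert and the x axis of jig, either way round below 0.12 rad and value of joint keeper below 0.04 m), for 0.2 s.
2. the keeper is slid over the insert's edge to its stop (value of joint keeper above 0.046 m), for 0.2 s.
At the end, for the whole second after the job is handed in: The insert lies fully home in the jig's seat (underside 26 to 32.5 mm above the jig's origin, within 9 mm of the pocket's centre, level within 0.04 rad, square to the jig within 0.12 rad) and at rest, and the keeper is slid to within 4 mm of its stop (joint above 0.046) (z of insert in the frame of jig between 0.026 and 0.0325 m and horizontal distance between insert and jig_pocket below 0.009 m and angle between insert's own z axis and vertical below 0.04 rad and angle between the x axis of insert and the x axis of jig, either way round below 0.12 rad and value of joint keeper above 0.046 m and linear speed of insert below 0.02 m/s); the robot touches nothing.
It fails at once if the pine offcut or the hole saw is pushed more than 30 mm away or tipped over (distance of any of offcut, hole_saw from where it was at the start of the episode above 0.03 m or angle between any of offcut, hole_saw's own z axis and vertical above 0.5 rad).
It also fails if it takes over 72 s, if anything falls off the work surface, if the arm or the gripper's body presses on something with over 40 N, if the wrist force passes 120 N, or if a joint passes its speed limit or range.

## Robot

A 6-joint arm with a two-finger parallel gripper is mounted at the origin on a cart in front of the work surface, level with it; the furniture and walls round the work are solid. World frame = base frame: x ahead of the robot, y to its left, z up, the work surface at z = 0. Lengths are in m, angles in rad, forces in N, time in s.
With the tool pointing down it reaches from about 0.35 to 0.85 m from the base axis. Payload 8.1 kg.
Tool frame: the origin (TCP) lies between the finger pads; the fingertips stand 14 mm ahead of it and the grasp point (between the pads) lies 5 mm behind it; z points along the fingers, y is the line along which they close (so a half turn about z gives the same grasp; the last joint's range is limited). The gripper opens to 93 mm and grips with 3 to 60 N. Pads are 15 mm wide; open, the fingers measure 128 mm over their backs; the gripper's body (75 mm by 188 mm) begins 65 mm behind the grasp point.
Start: joints at [1.261, 0.13, 1.488, -0, 1.523, -0.085], TCP at [0.134, 0.585, 0.233] pointing down, gripper open.
Joint ranges: [-2.96, 2.96], [-0.89, 2.26], [0.02, 2.5], [-1.34, 4.48], [0, 2.73], [-2.66, 2.66]. Speed limits (rad/s): [2.39, 2.39, 2.79, 3.14, 3.14, 3.14].

## Interface

Orientations are given as a rotation vector (axis times angle).
In Python, from plant import robot gives the robot as it stands.
- The arm moves only by the tool arm_command, never from a script. Its argument "targets" is a list of rows, each an object of numbers: "x", "y", "z": the shift along the world's x, y, z in units of 500 mm (1.0 is 500 mm); "rx", "ry", "rz": the turn, a rotation vector about the world's x, y, z in units of 2 rad (1.0 is 2 rad); "claw": the closure in counts, from 0 (fully open) to 255 (shut). In form: [{"x": .., "y": .., "z": .., "rx": .., "ry": .., "rz": .., "claw": ..}, ...]. A call has 1 to 10 rows; each row is the pose to reach, as a shift and turn from the pose commanded when the call began; what a row does not reach only later rows make up. A row lasts 1/12 s, in which the tool goes at most 41.7 mm and 7.16 degrees, less where a joint would pass 70% of its speed; a pose out of reach is approached as far as the arm can. A call with a number of a shift or a turn outside -1 to 1 is refused whole. A call with a gripper value outside its range is refused whole. The fingers move at their own pace and stop on an object; "squeeze" is the grip in N (left out, the last holds). Time passes only in rows, so rows that repeat a pose let the fingers close. It gives the time, the measured TCP pose, the force, the opening and the grip force at its end, in the units of the state.
- robot.read_state(): the state, without advancing time (a new reading comes with each control period).
- robot.read_camera(name): name is "side" or "top" or "wrist"; returns (picture, depth): 420x560x3 uint8, red, green, blue; 420x560 float32, m along the optical axis (not along the pixel's ray), 0 where there is no reading.
- robot.get_calibration(name): a dict with "intrinsics" (3x3 intrinsics, pixels), "origin" and "orientation" of the camera in the world. Camera axes: x right, y up, looking along -z (the intrinsics and any distortion apply to the point x, -y, -z); pixel columns grow to the right and rows downward; lengths in m; the calibration is good to about 2 mm. The wrist camera is an equidistant fisheye: a pixel r from the principal point sees the ray r / f radians off the axis. A picture is of the moment at which its call begins: read the wrist's pose just before it. get_calibration takes no time and is no camera call; for the wrist camera it gives the pose at the moment of the call.
- robot.close_job(): hands the job in; it is judged then, once.
The state is a dict: "t": time; "q": joint angles; "dq": joint speeds; "joint_torque": joint torques, N m; "tool_pos": TCP position; "orientation": TCP orientation; "force": force on the tool from outside, world axes, zero at the start; "wrist_torque": the same for the moment, N m; "opening": finger opening in m; "gripper_force": force on a finger pad.
Only numpy, scipy, OpenCV 4.12 (cv2) and the standard library are available. Lean on these libraries where they do the work, as an engineer would, in place of code of your own. Each camera call takes 0.05 s, during which the arm holds its last target. There are 200 camera calls.

## Working session

There is one attempt and no reset: what is moved stays moved. The work goes in short steps, Python scripts to look and compute and a tool call to move; the robot and the scene stay as the last step left them, time stands still between calls to the robot, and variables do not carry over. Pictures are saved under pics/ and viewed, at most 10 in all, crops included, and the job is handed in when it is done.

Besides the shell and the picture viewer there is one more tool, called after "Request:" by a JSON object that holds its "api" and its "payload", one argument or row to a line. arm_command: Moves the arm, as the interface text tells. Shifts and turns lie within -1 to 1; 1 stands for 500 mm of shift or 2 rad of turn. Its arguments: {"type":"object","properties":{"targets":{"type":"array","items":{"type":"object","properties":{"x":{"type":"number","minimum":-1,"maximum":1},"y":{"type":"number","minimum":-1,"maximum":1},"z":{"type":"number","minimum":-1,"maximum":1},"rx":{"type":"number","minimum":-1,"maximum":1},"ry":{"type":"number","minimum":-1,"maximum":1},"rz":{"type":"number","minimum":-1,"maximum":1},"claw":{"type":"number"}}}},"squeeze":{"type":"number"}},"required":["targets"]}

```bash
mkdir -p pics; cat > h.py <<'E'
import numpy as np, cv2
from plant import robot
def look(name):
    c=robot.get_calibration(name); p,d=robot.read_camera(name)
    return p,d,c
def save(p,f): cv2.imwrite('pics/'+f,cv2.cvtColor(p,cv2.COLOR_RGB2BGR))
def world(c,u,v,d):
    K=np.array(c['intrinsics']);x=(u-K[0,2])/K[0,0]*d;y=(v-K[1,2])/K[1,1]*d
    return np.stack([x,-y,-np.asarray(d)*np.ones_like(x)],-1)@rot(c).T+np.array(c['origin'])
def rot(c):
    o=np.array(c['orientation'],float)
    return o if o.shape==(3,3) else cv2.Rodrigues(o)[0]
def plane(c,u,v,z):
    a=world(c,np.array(u,float),np.array(v,float),np.ones(np.shape(u)));o=np.array(c['origin'])
    r=a-o; return o+r*((z-o[2])/r[...,2])[...,None]
E
python3 - <<'E'
from h import *
p,d,c=look('top'); save(p,'top.png'); print(c); np.savez('top.npz',p=p,d=d)
p,d,c=look('side'); save(p,'side.png'); print(c); print(robot.read_state())
E
```

```text
{'intrinsics': array([[495.32952012,   0.        , 271.97074033],
       [  0.        , 495.32952012, 219.70051119],
       [  0.        ,   0.        ,   1.        ]]), 'origin': array([0.28248228, 0.01678154, 1.07784572]), 'orientation': array([ 0.15983031, -0.16606831, -1.65398605])}
{'intrinsics': array([[382.13754023,   0.        , 277.52477949],
       [  0.        , 382.13754023, 203.50785576],
       [  0.        ,   0.        ,   1.        ]]), 'origin': array([0.40612458, 0.63191204, 0.63318977]), 'orientation': array([ 0.11818615, -1.27104442, -2.7275651 ])}
{'t': 0.1, 'q': array([ 1.26061792e+00,  1.31076363e-01,  1.48914673e+00, -1.33701365e-05,
        1.52299192e+00, -8.54236083e-02]), 'dq': array([-0.00119477, -0.001957  , -0.00038457, -0.00010033,  0.00080966,
        0.00062554]), 'joint_torque': array([ 9.83754508e-04, -5.61343610e+01, -4.93096232e+01,  7.70481303e-02,
        2.90041143e-02, -5.35496639e-06]), 'tool_pos': array([0.13357098, 0.58445389, 0.23171085]), 'orientation': array([-3.52265988e-01, -3.12147177e+00,  2.50258145e-03]), 'force': array([1.01730722, 0.19637989, 0.38050799]), 'wrist_torque': array([-0.02035074, -0.030419  ,  0.01643902]), 'gripper_force': 0.0, 'opening': 0.09316755958267478}
```

View pics/top.png

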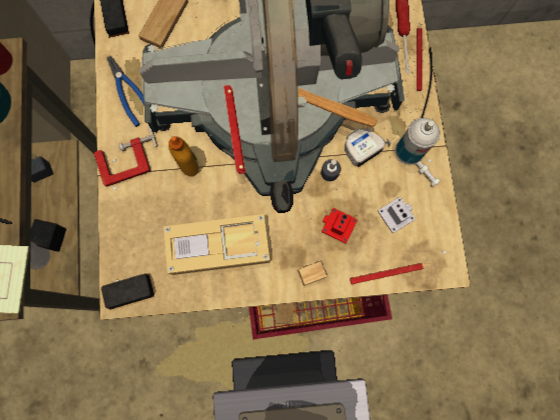

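View pics/side.png

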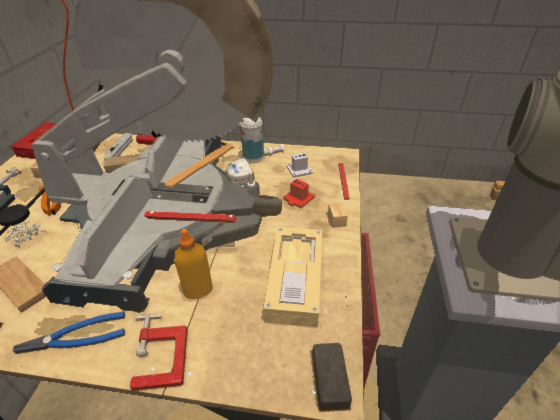

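The top view shows the jig at (217,243) with its keeper left and pocket right. The aluminium insert is at (398,214), the red decoy at (340,225), the offcut at (312,272) and the hole saw at (331,169). Next I measure the insert and jig.

```bash
python3 - <<'E'
from h import *
f=np.load('top.npz');p=f['p'];d=f['d'];c=robot.get_calibration('top')
V,U=np.mgrid[:420,:560];W=world(c,U.astype(float),V.astype(float),d)
def cloud(n,u0,u1,v0,v1,z0,z1):
    m=np.zeros(d.shape,bool);m[v0:v1,u0:u1]=1;m&=(W[...,2]>z0)&(W[...,2]<z1)
    P=W[m]; r=cv2.minAreaRect((P[:,:2]*1000).astype(np.float32)); print(n,m.sum(),np.round(P[:,2].mean(),4),'mean',P[:,:2].mean(0).round(4),'rect',np.round(r[0],1),np.round(r[1],1),round(r[2],1), 'box',cv2.boxPoints(r).round().tolist())
cloud('bench',380,440,250,260,-1,1)
cloud('jig',150,285,205,285,.038,.056)
cloud('ins top',370,425,190,240,.040,.06)
cloud('ins flange',370,425,190,240,.004,.016)
cloud('ins all',370,425,190,240,.004,.06)
cloud('saw',310,350,150,190,.06,.09); cloud('offcut',290,335,255,290,.025,.045); cloud('red',315,365,200,250,.04,.06)
cloud('pocketfloor',215,270,215,270,.02,.039)
a=cv2.resize(p[185:245,365:430],None,fx=6,fy=6,interpolation=cv2.INTER_CUBIC)
b=cv2.resize(p[205:285,155:280],None,fx=6,fy=6,interpolation=cv2.INTER_CUBIC)[:480]
b=cv2.resize(b,None,fx=.53,fy=.53); 
o=np.zeros((360,800,3),np.uint8);o[:360,:390]=a;o[:b.shape[0],400:400+b.shape[1]]=b
save(o,'crop.png')
E
```

```text
bench 597 0.0001 mean [ 0.4016 -0.2902] rect [ 401.6 -290.6] [130.9  20.7] 84.9 box [[385.0, -355.0], [406.0, -357.0], [418.0, -226.0], [397.0, -224.0]]
jig 3715 0.0453 mean [0.4565 0.1406] rect [458.  126.6] [100.9 215.5] 2.1 box [[404.0, 232.0], [412.0, 17.0], [512.0, 21.0], [504.0, 236.0]]
ins top 241 0.0477 mean [ 0.4919 -0.27  ] rect [ 492.1 -270.6] [39.7 27.1] 25.2 box [[468.0, -267.0], [480.0, -291.0], [516.0, -274.0], [504.0, -250.0]]
ins flange 477 0.0079 mean [ 0.4893 -0.268 ] rect [ 492.5 -275.1] [119.5 111.3] 84.8 box [[432.0, -330.0], [543.0, -340.0], [553.0, -221.0], [442.0, -211.0]]
ins all 790 0.0219 mean [ 0.4898 -0.268 ] rect [ 492.5 -275.1] [119.5 111.3] 84.8 box [[432.0, -330.0], [543.0, -340.0], [553.0, -221.0], [442.0, -211.0]]
saw 39 0.0721 mean [ 0.606  -0.1313] rect [ 619.  -118.1] [58.3  9.4] 48.1 box [[596.0, -137.0], [603.0, -143.0], [642.0, -100.0], [635.0, -93.0]]
offcut 404 0.0348 mean [ 0.3784 -0.0701] rect [378.8 -70.4] [35.  50.2] 15.3 box [[355.0, -51.0], [369.0, -99.0], [402.0, -90.0], [389.0, -42.0]]
red 238 0.0479 mean [ 0.4791 -0.1424] rect [ 479.4 -142.6] [25.6 41.5] 57.7 box [[455.0, -142.0], [490.0, -164.0], [504.0, -143.0], [469.0, -121.0]]
pocketfloor 1211 0.0315 mean [0.4595 0.0789] rect [453.3  77.6] [ 88.  114.2] 1.7 box [[408.0, 133.0], [411.0, 19.0], [499.0, 22.0], [496.0, 136.0]]
```

View pics/crop.png

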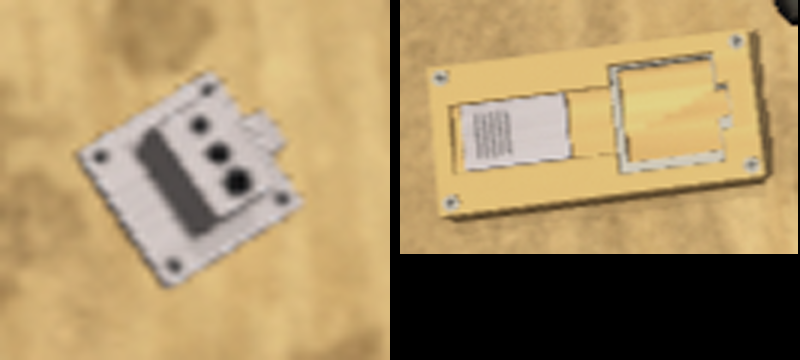

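The crop shows the insert's key tab pointing right and slightly up in the image, so its yaw is about +25° (insert -y ≈ world (0.43,-0.90)). The keeper is open. Before moving I check obstacle heights along the path.

```bash
python3 - <<'E'
from h import *
f=np.load('top.npz');p=f['p'];d=f['d'];c=robot.get_calibration('top')
V,U=np.mgrid[:420,:560];W=world(c,U.astype(float),V.astype(float),d)
W=W[d>0]
print('max z (cm); cols y from .4 to -.45')
for x in np.arange(.3,.86,.05):
    print(round(x,2),[int(100*max([*W[(abs(W[:,0]-x)<.025)&(abs(W[:,1]-y)<.025)][:,2],-.01])) for y in np.arange(.4,-.46,-.05)])
P=plane(c,[190,340],[228,160],.046);print(P)
# keeper: bright grey inside jig
u0=p[205:285,155:280].astype(int);m=(u0.max(2)-u0.min(2)<30)&(u0.min(2)>110)
n,l,s,ce=cv2.connectedComponentsWithStats(m.astype(np.uint8))
for i in range(1,n):
    if s[i,4]>40:
        k=np.argwhere(l==i);Q=plane(c,k[:,1]+155.,k[:,0]+205.,.046)[:,:2]*1000
        print(s[i,4],[np.round(t,1) for t in cv2.minAreaRect(Q.astype(np.float32))])
E
```

```text
max z (cm); cols y from .4 to -.45
0.3 [0, 0, 0, 0, 0, 0, 0, 0, 0, 0, 0, 0, 0, 0, 0, 0, 0, -1]
0.35 [0, 3, 3, 2, 0, 0, 0, 0, 0, 3, 4, 1, 1, 1, 1, 0, 0, -1]
0.4 [2, 3, 3, 4, 5, 5, 5, 5, 5, 3, 3, 0, 0, 0, 1, 0, 0, -1]
0.45 [0, 0, 0, 5, 5, 5, 4, 5, 4, 0, 5, 5, 2, 5, 4, 0, 0, -1]
0.5 [0, 1, 0, 5, 5, 5, 5, 5, 43, 43, 1, 5, 1, 5, 5, 0, 0, -1]
0.55 [0, 0, 0, 0, 0, 0, 0, 5, 52, 52, 54, 0, 0, 1, 1, 2, 1, -1]
0.6 [0, 1, 0, 0, 11, 11, 0, 10, 55, 55, 54, 8, 3, 2, 14, 14, 0, -1]
0.65 [1, 2, 1, 1, 17, 15, 7, 10, 56, 56, 52, 7, 10, 10, 16, 16, 0, -1]
0.7 [2, 2, 2, 6, 0, 7, 10, 10, 51, 51, 51, 44, 44, 10, 0, 1, 0, -1]
0.75 [0, 0, 1, 10, 9, 9, 10, 10, 39, 45, 10, 44, 43, 10, 10, 1, 1, -1]
0.8 [0, 1, 1, 15, 17, 16, 16, 16, 36, -1, 14, 15, 15, 16, 15, 2, 1, -1]
0.85 [0, 1, 1, 15, 16, 16, 16, 16, 27, -1, -1, -1, -1, 16, 14, 2, 1, -1]
[[ 0.49430903  0.17792739  0.046     ]
 [ 0.61565612 -0.15650489  0.046     ]]
119 [array([443.5,  93.7]), array([95.7, 48.6]), np.float64(44.7)]
668 [array([455.5, 177.5]), array([43.7, 68.6]), np.float64(2.1)]
```

Request:
{"api": "arm_command", "payload": {
  "targets": [
    {"x": 0.08, "y": -0.05, "z": 0.04, "rz": -0.06},
    {"x": 0.16, "y": -0.12, "z": 0.08, "rz": -0.12},
    {"x": 0.24, "y": -0.2, "z": 0.1, "rz": -0.18},
    {"x": 0.32, "y": -0.28, "z": 0.1, "rz": -0.24},
    {"x": 0.38, "y": -0.36, "z": 0.1, "rz": -0.3},
    {"x": 0.44, "y": -0.44, "z": 0.1, "rz": -0.36},
    {"x": 0.48, "y": -0.52, "z": 0.1, "rz": -0.42},
    {"x": 0.52, "y": -0.6, "z": 0.1, "rz": -0.48},
    {"x": 0.55, "y": -0.68, "z": 0.1, "rz": -0.54},
    {"x": 0.57, "y": -0.76, "z": 0.1, "rz": -0.6}
  ]
}}

```text
schema error: expected keys x, y, z, rx, ry, rz, claw
```

The call was refused because every key is required, so nothing moved. I also see the saw head is tall near x≥0.48, y≈0, so I check its extent with the side depth first.

```bash
python3 - <<'E'
from h import *
f=np.load('top.npz');A=[(f['p'],f['d'],robot.get_calibration('top')),look('side')]
for p,d,c in A:
    V,U=np.mgrid[:420,:560];W=world(c,U.astype(float),V.astype(float),d)[d>0]
    W=W[(W[:,0]>.3)&(W[:,0]<.65)&(W[:,2]>.06)&(W[:,1]<.3)&(W[:,1]>-.4)]
    print('---')
    for z in np.arange(.06,.62,.05):
        S=W[(W[:,2]>=z)&(W[:,2]<z+.05)]
        for xa,xb in((.3,.5),(.5,.55),(.55,.6),(.6,.65)):
            s=S[(S[:,0]>=xa)&(S[:,0]<xb)]
            if len(s)>3: print(round(z,2),xa,len(s),'x',s[:,0].min().round(3),'y',s[:,1].min().round(3),s[:,1].max().round(3))
E
```

```text
---
0.06 0.5 471 x 0.506 y -0.044 0.005
0.06 0.55 776 x 0.55 y -0.14 0.068
0.06 0.6 1555 x 0.6 y -0.342 0.203
0.11 0.6 949 x 0.605 y -0.351 0.201
0.16 0.6 69 x 0.629 y -0.327 0.187
0.26 0.55 5 x 0.553 y -0.002 -0.002
0.31 0.5 58 x 0.524 y -0.037 -0.002
0.31 0.55 33 x 0.554 y -0.003 -0.002
0.31 0.6 43 x 0.645 y -0.08 -0.052
0.36 0.5 247 x 0.52 y -0.036 -0.003
0.36 0.55 39 x 0.558 y -0.003 -0.003
0.36 0.6 286 x 0.642 y -0.081 -0.049
0.41 0.5 551 x 0.522 y -0.037 -0.003
0.41 0.55 41 x 0.56 y -0.003 -0.003
0.41 0.6 249 x 0.603 y -0.081 -0.003
0.46 0.5 515 x 0.534 y -0.036 -0.004
0.46 0.55 591 x 0.55 y -0.048 -0.003
0.46 0.6 162 x 0.602 y -0.113 -0.003
0.51 0.55 1989 x 0.564 y -0.114 -0.002
0.51 0.6 1824 x 0.6 y -0.115 -0.003
0.56 0.6 296 x 0.631 y -0.038 -0.004
---
0.06 0.5 365 x 0.506 y -0.037 0.005
0.06 0.55 581 x 0.55 y -0.138 0.069
0.06 0.6 1692 x 0.6 y -0.325 0.204
0.11 0.6 559 x 0.605 y -0.33 0.204
0.16 0.6 41 x 0.642 y 0.178 0.188
0.21 0.6 128 x 0.607 y -0.024 -0.018
0.26 0.5 32 x 0.539 y -0.006 -0.001
0.26 0.55 253 x 0.55 y -0.023 -0.001
0.26 0.6 568 x 0.6 y -0.024 -0.017
0.31 0.5 322 x 0.523 y -0.035 -0.0
0.31 0.55 665 x 0.55 y -0.02 -0.0
0.31 0.6 594 x 0.6 y -0.024 -0.002
0.36 0.5 552 x 0.52 y -0.037 -0.001
0.36 0.55 807 x 0.55 y -0.007 -0.001
0.36 0.6 680 x 0.6 y -0.024 -0.001
0.41 0.5 589 x 0.521 y -0.035 -0.002
0.41 0.55 937 x 0.55 y -0.008 -0.0
0.41 0.6 748 x 0.6 y -0.024 -0.001
0.46 0.5 246 x 0.534 y -0.037 -0.002
0.46 0.55 794 x 0.55 y -0.029 -0.002
0.46 0.6 696 x 0.6 y -0.023 -0.002
```

Request:
{"api": "arm_command", "payload": {
  "targets": [
    {"x": 0.048, "y": -0.037, "z": 0.006, "rx": 0, "ry": 0, "rz": -0.062, "claw": 0},
    {"x": 0.096, "y": -0.074, "z": 0.012, "rx": 0, "ry": 0, "rz": -0.124, "claw": 0},
    {"x": 0.144, "y": -0.111, "z": 0.018, "rx": 0, "ry": 0, "rz": -0.186, "claw": 0},
    {"x": 0.192, "y": -0.148, "z": 0.024, "rx": 0, "ry": 0, "rz": -0.248, "claw": 0},
    {"x": 0.24, "y": -0.185, "z": 0.03, "rx": 0, "ry": 0, "rz": -0.31, "claw": 0},
    {"x": 0.288, "y": -0.222, "z": 0.036, "rx": 0, "ry": 0, "rz": -0.372, "claw": 0},
    {"x": 0.336, "y": -0.259, "z": 0.042, "rx": 0, "ry": 0, "rz": -0.434, "claw": 0},
    {"x": 0.384, "y": -0.296, "z": 0.048, "rx": 0, "ry": 0, "rz": -0.496, "claw": 0},
    {"x": 0.432, "y": -0.333, "z": 0.054, "rx": 0, "ry": 0, "rz": -0.558, "claw": 0},
    {"x": 0.48, "y": -0.37, "z": 0.06, "rx": 0, "ry": 0, "rz": -0.62, "claw": 0}
  ]
}}

```text
t: 0.98
tool_pos: [0.3746, 0.3987, 0.2625]
orientation: [-2.108, -2.329, 0.001]
force: [0.4, 0.5, 0.6]
opening: 0.0931
gripper_force: 0.0
```

Request:
{"api": "arm_command", "payload": {
  "targets": [
    {"x": 0, "y": -0.03, "z": 0, "rx": 0, "ry": 0, "rz": -0.062, "claw": 0},
    {"x": 0, "y": -0.06, "z": 0, "rx": 0, "ry": 0, "rz": -0.124, "claw": 0},
    {"x": 0, "y": -0.09, "z": 0, "rx": 0, "ry": 0, "rz": -0.186, "claw": 0},
    {"x": 0, "y": -0.12, "z": 0, "rx": 0, "ry": 0, "rz": -0.248, "claw": 0},
    {"x": 0, "y": -0.15, "z": 0, "rx": 0, "ry": 0, "rz": -0.31, "claw": 0},
    {"x": 0, "y": -0.18, "z": 0, "rx": 0, "ry": 0, "rz": -0.372, "claw": 0},
    {"x": 0, "y": -0.21, "z": 0, "rx": 0, "ry": 0, "rz": -0.434, "claw": 0},
    {"x": 0, "y": -0.25, "z": 0, "rx": 0, "ry": 0, "rz": -0.496, "claw": 0},
    {"x": 0, "y": -0.32, "z": 0, "rx": 0, "ry": 0, "rz": -0.558, "claw": 0},
    {"x": 0, "y": -0.4, "z": 0, "rx": 0, "ry": 0, "rz": -0.618, "claw": 0}
  ]
}}

```text
t: 1.82
tool_pos: [0.3732, 0.1995, 0.2622]
orientation: [-3.067, -0.681, 0.001]
force: [1.5, -0.9, 1.0]
opening: 0.0928
gripper_force: 0.0
```

Request:
{"api": "arm_command", "payload": {
  "targets": [
    {"x": 0, "y": -0.08, "z": 0, "rx": 0, "ry": 0, "rz": 0, "claw": 0},
    {"x": 0, "y": -0.16, "z": 0, "rx": 0, "ry": 0, "rz": 0, "claw": 0},
    {"x": 0, "y": -0.24, "z": 0, "rx": 0, "ry": 0, "rz": 0, "claw": 0},
    {"x": 0, "y": -0.32, "z": 0, "rx": 0, "ry": 0, "rz": 0, "claw": 0},
    {"x": 0, "y": -0.4, "z": 0, "rx": 0, "ry": 0, "rz": 0, "claw": 0},
    {"x": 0, "y": -0.48, "z": 0, "rx": 0, "ry": 0, "rz": 0, "claw": 0},
    {"x": 0, "y": -0.56, "z": 0, "rx": 0, "ry": 0, "rz": 0, "claw": 0},
    {"x": 0, "y": -0.64, "z": 0, "rx": 0, "ry": 0, "rz": 0, "claw": 0},
    {"x": 0, "y": -0.72, "z": 0, "rx": 0, "ry": 0, "rz": 0, "claw": 0},
    {"x": 0.02, "y": -0.8, "z": 0, "rx": 0, "ry": 0, "rz": 0, "claw": 0}
  ]
}}

```text
t: 2.65
tool_pos: [0.3824, -0.2022, 0.2628]
orientation: [3.066, 0.685, 0.0]
force: [0.8, -0.1, 0.9]
opening: 0.0925
gripper_force: 0.0
```

Request:
{"api": "arm_command", "payload": {
  "targets": [
    {"x": 0.05, "y": -0.05, "z": -0.03, "rx": 0, "ry": 0, "rz": 0, "claw": 0},
    {"x": 0.1, "y": -0.09, "z": -0.07, "rx": 0, "ry": 0, "rz": 0, "claw": 0},
    {"x": 0.15, "y": -0.12, "z": -0.11, "rx": 0, "ry": 0, "rz": 0, "claw": 0},
    {"x": 0.2, "y": -0.14, "z": -0.15, "rx": 0, "ry": 0, "rz": 0, "claw": 0},
    {"x": 0.216, "y": -0.14, "z": -0.2, "rx": 0, "ry": 0, "rz": 0, "claw": 0},
    {"x": 0.216, "y": -0.14, "z": -0.24, "rx": 0, "ry": 0, "rz": 0, "claw": 0},
    {"x": 0.216, "y": -0.14, "z": -0.24, "rx": 0, "ry": 0, "rz": 0, "claw": 0}
  ]
}}

```text
t: 3.23
tool_pos: [0.4892, -0.2683, 0.1367]
orientation: [-3.059, -0.686, 0.01]
force: [-1.2, 2.0, -1.0]
opening: 0.0932
gripper_force: 0.0
```

```bash
python3 - <<'E'
from h import *
s=robot.read_state();print(s['tool_pos'],s['orientation'],s['force'],s['t'])
p,d,c=look('wrist');save(p,'w1.png');print(c)
E
```

```text
[ 0.48915708 -0.26825228  0.13669889] [-3.05885639 -0.6856245   0.01009094] [-1.17753562  2.04199258 -0.9855651 ] 3.2333
{'intrinsics': array([[325.1922621 ,   0.        , 290.26217445],
       [  0.        , 325.1922621 , 222.5660745 ],
       [  0.        ,   0.        ,   1.        ]]), 'origin': array([ 0.55378058, -0.23839942,  0.2890272 ]), 'orientation': array([-0.22962302,  0.15536075, -1.12154757])}
```

View pics/w1.png

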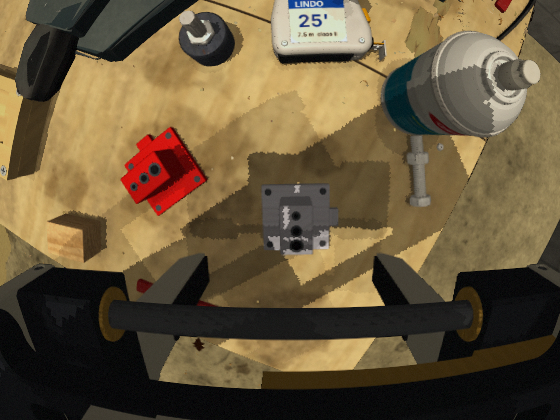

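The wrist view shows the insert centred at (295,220) between the finger tips (205 and 375) and square to them, with its tab to the right. I descend and read the pose before closing.

Request:
{"api": "arm_command", "payload": {
  "targets": [
    {"x": 0.003, "y": -0.003, "z": -0.05, "rx": 0, "ry": 0, "rz": 0, "claw": 0},
    {"x": 0.003, "y": -0.003, "z": -0.1, "rx": 0, "ry": 0, "rz": 0, "claw": 0},
    {"x": 0.003, "y": -0.003, "z": -0.15, "rx": 0, "ry": 0, "rz": 0, "claw": 0},
    {"x": 0.003, "y": -0.003, "z": -0.19, "rx": 0, "ry": 0, "rz": 0, "claw": 0},
    {"x": 0.003, "y": -0.003, "z": -0.2, "rx": 0, "ry": 0, "rz": 0, "claw": 0},
    {"x": 0.003, "y": -0.003, "z": -0.2, "rx": 0, "ry": 0, "rz": 0, "claw": 0}
  ]
}}

```text
t: 3.78
tool_pos: [0.4926, -0.2712, 0.0425]
orientation: [-3.064, -0.686, 0.002]
force: [-0.1, 0.3, -0.6]
opening: 0.0929
gripper_force: 0.0
```

Down to z=0.037, then close.

Request:
{"api": "arm_command", "payload": {
  "squeeze": 25,
  "targets": [
    {"x": 0, "y": 0, "z": -0.012, "rx": 0, "ry": 0, "rz": 0, "claw": 0},
    {"x": 0, "y": 0, "z": -0.012, "rx": 0, "ry": 0, "rz": 0, "claw": 255},
    {"x": 0, "y": 0, "z": -0.012, "rx": 0, "ry": 0, "rz": 0, "claw": 255},
    {"x": 0, "y": 0, "z": -0.012, "rx": 0, "ry": 0, "rz": 0, "claw": 255},
    {"x": 0, "y": 0, "z": -0.012, "rx": 0, "ry": 0, "rz": 0, "claw": 255},
    {"x": 0, "y": 0, "z": -0.012, "rx": 0, "ry": 0, "rz": 0, "claw": 255},
    {"x": 0, "y": 0, "z": -0.012, "rx": 0, "ry": 0, "rz": 0, "claw": 255},
    {"x": 0, "y": 0, "z": -0.012, "rx": 0, "ry": 0, "rz": 0, "claw": 255},
    {"x": 0, "y": 0, "z": -0.012, "rx": 0, "ry": 0, "rz": 0, "claw": 255},
    {"x": 0, "y": 0, "z": -0.012, "rx": 0, "ry": 0, "rz": 0, "claw": 255}
  ]
}}

```text
t: 4.62
tool_pos: [0.4932, -0.2716, 0.0366]
orientation: [-3.066, -0.687, 0.0]
force: [-0.5, 0.2, 0.5]
opening: 0.0375
gripper_force: 0.0
```

Request:
{"api": "arm_command", "payload": {
  "targets": [
    {"x": 0, "y": 0, "z": 0, "rx": 0, "ry": 0, "rz": 0, "claw": 255},
    {"x": 0, "y": 0, "z": 0, "rx": 0, "ry": 0, "rz": 0, "claw": 255},
    {"x": 0, "y": 0, "z": 0, "rx": 0, "ry": 0, "rz": 0, "claw": 255},
    {"x": 0, "y": 0, "z": 0, "rx": 0, "ry": 0, "rz": 0, "claw": 255},
    {"x": 0, "y": 0, "z": 0.03, "rx": 0, "ry": 0, "rz": 0, "claw": 255},
    {"x": 0, "y": 0, "z": 0.08, "rx": 0, "ry": 0, "rz": 0, "claw": 255},
    {"x": -0.03, "y": 0, "z": 0.14, "rx": 0, "ry": 0, "rz": 0, "claw": 255},
    {"x": -0.08, "y": 0, "z": 0.2, "rx": 0, "ry": 0, "rz": 0, "claw": 255},
    {"x": -0.14, "y": 0.03, "z": 0.24, "rx": 0, "ry": 0, "rz": 0, "claw": 255},
    {"x": -0.19, "y": 0.08, "z": 0.26, "rx": 0, "ry": 0, "rz": 0, "claw": 255}
  ]
}}

```text
t: 5.45
tool_pos: [0.3981, -0.2335, 0.1698]
orientation: [3.062, 0.683, 0.004]
force: [-0.3, -0.5, -1.2]
opening: 0.026
gripper_force: 25.0
```

Request:
{"api": "arm_command", "payload": {
  "targets": [
    {"x": -0.02, "y": 0.06, "z": 0, "rx": 0, "ry": 0, "rz": -0.03, "claw": 255},
    {"x": -0.03, "y": 0.13, "z": 0, "rx": 0, "ry": 0, "rz": -0.06, "claw": 255},
    {"x": -0.03, "y": 0.2, "z": 0, "rx": 0, "ry": 0, "rz": -0.1, "claw": 255},
    {"x": -0.03, "y": 0.27, "z": 0, "rx": 0, "ry": 0, "rz": -0.14, "claw": 255},
    {"x": -0.03, "y": 0.34, "z": 0, "rx": 0, "ry": 0, "rz": -0.17, "claw": 255},
    {"x": -0.03, "y": 0.42, "z": 0, "rx": 0, "ry": 0, "rz": -0.19, "claw": 255},
    {"x": -0.03, "y": 0.49, "z": 0, "rx": 0, "ry": 0, "rz": -0.201, "claw": 255},
    {"x": -0.03, "y": 0.55, "z": 0, "rx": 0, "ry": 0, "rz": -0.201, "claw": 255},
    {"x": -0.03, "y": 0.6, "z": 0, "rx": 0, "ry": 0, "rz": -0.201, "claw": 255},
    {"x": 0.03, "y": 0.62, "z": 0, "rx": 0, "ry": 0, "rz": -0.201, "claw": 255}
  ]
}}

```text
t: 6.28
tool_pos: [0.4096, 0.0816, 0.1659]
orientation: [-3.14, -0.066, 0.004]
force: [-0.3, -1.1, -1.2]
opening: 0.0261
gripper_force: 25.0
```

Request:
{"api": "arm_command", "payload": {
  "targets": [
    {"x": 0.05, "y": 0.005, "z": -0.02, "rx": 0, "ry": 0, "rz": 0, "claw": 255},
    {"x": 0.092, "y": 0.005, "z": -0.06, "rx": 0, "ry": 0, "rz": 0, "claw": 255},
    {"x": 0.092, "y": 0.005, "z": -0.08, "rx": 0, "ry": 0, "rz": 0, "claw": 255},
    {"x": 0.092, "y": 0.005, "z": -0.08, "rx": 0, "ry": 0, "rz": 0, "claw": 255},
    {"x": 0.092, "y": 0.005, "z": -0.08, "rx": 0, "ry": 0, "rz": 0, "claw": 255}
  ]
}}

```text
t: 6.7
tool_pos: [0.4578, 0.0808, 0.1256]
orientation: [3.141, 0.061, -0.005]
force: [-1.0, 0.4, -0.7]
opening: 0.0261
gripper_force: 25.0
```

```bash
python3 - <<'E'
from h import *
s=robot.read_state();print(s['tool_pos'],s['orientation'],s['force'],s['wrist_torque'],s['t'])
p,d,c=look('wrist');save(p,'w2.png');print(c);np.savez('w2.npz',p=p,d=d,**c)
E
```

```text
[0.4577678  0.08078584 0.1255944 ] [ 3.14084829  0.06079759 -0.00531074] [-1.03015341  0.36974824 -0.68240032] [-0.09472044  0.13611347 -0.00224592] 6.7
{'intrinsics': array([[325.1922621 ,   0.        , 290.26217445],
       [  0.        , 325.1922621 , 222.5660745 ],
       [  0.        ,   0.        ,   1.        ]]), 'origin': array([0.52841837, 0.0841069 , 0.27801447]), 'orientation': array([-0.20811978,  0.19985461, -1.52220536])}
```

View pics/w2.png

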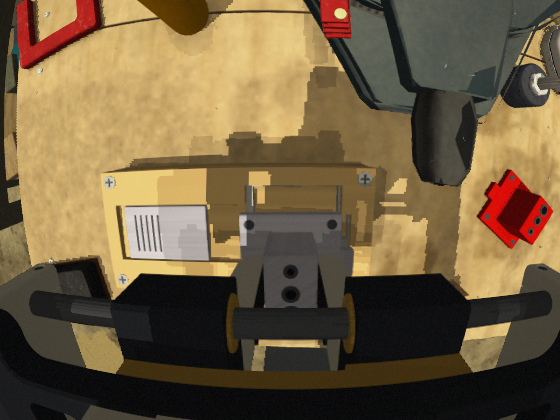

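The wrist view shows the insert held square above the pocket, tab side right; the pocket's far edge is at (290,190). The light ledge strips in the top picture can give me the seat's offset.

```bash
python3 - <<'E'
from h import *
f=np.load('top.npz');p=f['p'];c=robot.get_calibration('top')
th=np.deg2rad(2.1);O=np.array([.4598,.0791]);ex=np.array([np.cos(th),np.sin(th)]);ey=np.array([-ex[1],ex[0]])
K=np.array(c['intrinsics']);R=rot(c);o=np.array(c['origin'])
def px(a,b,z):
    P=np.append(O+a*ex+b*ey,z);q=(P-o)@R;q=q*[1,-1,-1];return (K@q)[:2]/q[2]
# rectify at z=.038, 0.25mm/px, rows: +x up, cols: -y right
s=np.float32([[0,0],[400,0],[400,400],[0,400]])
dst=np.float32([px(.05,.05,.038),px(.05,-.05,.038),px(-.05,-.05,.038),px(-.05,.05,.038)])
r=cv2.warpPerspective(p,cv2.getPerspectiveTransform(dst,s),(400,400),flags=cv2.INTER_CUBIC)
save(cv2.resize(r,(600,600)),'rect.png')
sat=r.max(2).astype(int)-r.min(2)
print('along y (mm from +46), rows x=+10..+20, -10..-20')
for x in(15,-15):
    q=sat[int(200-4*x)-20:int(200-4*x)+20].mean(0)[16:384:4];print([int(v) for v in q])
print('along x from +46, y +18..-18')
q=sat[:,128:272].mean(1)[16:384:4];print([int(v) for v in q])
E
```

```text
along y (mm from +46), rows x=+10..+20, -10..-20
[103, 103, 103, 103, 103, 102, 103, 103, 105, 105, 93, 73, 49, 33, 22, 20, 26, 36, 53, 74, 90, 97, 96, 97, 97, 97, 97, 97, 97, 97, 97, 97, 97, 97, 97, 97, 97, 97, 97, 97, 96, 96, 97, 97, 97, 97, 97, 97, 97, 96, 96, 97, 97, 97, 97, 97, 97, 96, 96, 97, 97, 97, 97, 97, 97, 96, 97, 97, 97, 97, 97, 98, 98, 99, 99, 99, 99, 101, 100, 94, 83, 72, 65, 64, 68, 72, 72, 70, 69, 76, 85, 96]
[104, 105, 104, 105, 105, 105, 104, 105, 106, 104, 96, 75, 50, 30, 25, 24, 24, 30, 42, 62, 84, 99, 106, 107, 108, 107, 107, 107, 107, 106, 106, 106, 106, 106, 106, 106, 106, 106, 106, 106, 106, 106, 106, 106, 106, 105, 105, 105, 105, 105, 105, 105, 105, 105, 105, 105, 105, 104, 104, 104, 104, 104, 104, 104, 104, 104, 104, 104, 104, 104, 104, 104, 104, 104, 103, 103, 103, 104, 106, 100, 87, 73, 62, 57, 57, 61, 62, 61, 66, 72, 84, 94]
along x from +46, y +18..-18
[104, 104, 104, 104, 105, 105, 103, 93, 74, 49, 28, 22, 37, 67, 93, 105, 107, 107, 105, 102, 101, 101, 102, 103, 103, 104, 104, 104, 102, 100, 97, 94, 93, 92, 92, 92, 92, 91, 91, 91, 92, 94, 96, 98, 100, 101, 102, 103, 103, 104, 104, 104, 104, 103, 102, 101, 101, 102, 103, 105, 106, 106, 106, 107, 107, 107, 108, 108, 108, 108, 107, 108, 110, 109, 94, 66, 41, 28, 23, 21, 21, 31, 54, 81, 99, 104, 105, 104, 104, 104, 104, 104]
```

View pics/rect.png

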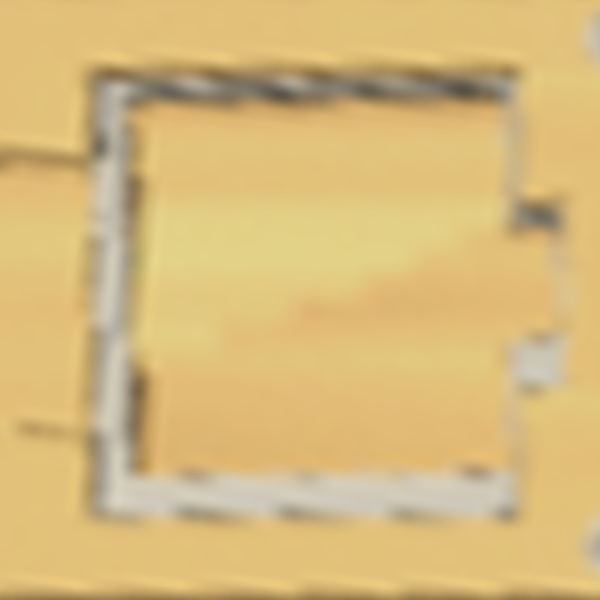

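The rectified view puts the seat about +2.8 mm in x and -2.5 mm in y from the pocket centre, turned about +0.015 rad (ledge thick at bottom and left, thin at top and right). I aim there and lower to just above the ledge.

Request:
{"api": "arm_command", "payload": {
  "targets": [
    {"x": 0.01, "y": -0.01, "z": -0.02, "rx": 0, "ry": 0, "rz": 0.007, "claw": 255},
    {"x": 0.01, "y": -0.01, "z": -0.05, "rx": 0, "ry": 0, "rz": 0.007, "claw": 255},
    {"x": 0.01, "y": -0.01, "z": -0.07, "rx": 0, "ry": 0, "rz": 0.007, "claw": 255},
    {"x": 0.01, "y": -0.01, "z": -0.07, "rx": 0, "ry": 0, "rz": 0.007, "claw": 255},
    {"x": 0.01, "y": -0.01, "z": -0.07, "rx": 0, "ry": 0, "rz": 0.007, "claw": 255}
  ]
}}

```text
t: 7.17
tool_pos: [0.4636, 0.0759, 0.0919]
orientation: [-3.14, -0.083, 0.001]
force: [0.3, 1.0, -2.4]
opening: 0.0258
gripper_force: 25.0
```

Request:
{"api": "arm_command", "payload": {
  "targets": [
    {"x": 0, "y": -0.002, "z": -0.01, "rx": 0, "ry": 0, "rz": 0, "claw": 255},
    {"x": 0, "y": -0.002, "z": -0.018, "rx": 0, "ry": 0, "rz": 0, "claw": 255},
    {"x": 0, "y": -0.002, "z": -0.024, "rx": 0, "ry": 0, "rz": 0, "claw": 255},
    {"x": 0, "y": -0.002, "z": -0.028, "rx": 0, "ry": 0, "rz": 0, "claw": 255},
    {"x": 0, "y": -0.002, "z": -0.028, "rx": 0, "ry": 0, "rz": 0, "claw": 255}
  ]
}}

```text
t: 7.58
tool_pos: [0.4639, 0.0749, 0.0771]
orientation: [-3.14, -0.083, 0.001]
force: [0.1, -0.8, -2.0]
opening: 0.0259
gripper_force: 25.0
```

Request:
{"api": "arm_command", "payload": {
  "targets": [
    {"x": 0, "y": 0, "z": -0.003, "rx": 0, "ry": 0, "rz": 0, "claw": 255},
    {"x": 0, "y": 0, "z": -0.006, "rx": 0, "ry": 0, "rz": 0, "claw": 255},
    {"x": 0, "y": 0, "z": -0.009, "rx": 0, "ry": 0, "rz": 0, "claw": 255},
    {"x": 0, "y": 0, "z": -0.009, "rx": 0, "ry": 0, "rz": 0, "claw": 255}
  ]
}}

```text
t: 7.92
tool_pos: [0.4645, 0.0753, 0.0732]
orientation: [-3.14, -0.083, -0.001]
force: [0.7, 2.4, -1.6]
opening: 0.0256
gripper_force: 25.0
```

Request:
{"api": "arm_command", "payload": {
  "targets": [
    {"x": 0, "y": 0, "z": -0.004, "rx": 0, "ry": 0, "rz": 0, "claw": 255},
    {"x": 0, "y": 0, "z": -0.008, "rx": 0, "ry": 0, "rz": 0, "claw": 255},
    {"x": 0, "y": 0, "z": -0.012, "rx": 0, "ry": 0, "rz": 0, "claw": 255},
    {"x": 0, "y": 0, "z": -0.012, "rx": 0, "ry": 0, "rz": 0, "claw": 255}
  ]
}}

```text
t: 8.25
tool_pos: [0.4641, 0.0752, 0.0667]
orientation: [-3.14, -0.083, 0.0]
force: [0.6, 4.7, -3.4]
opening: 0.0257
gripper_force: 25.0
```

The insert dropped straight into the seat (underside ≈30 mm). I press lightly to confirm.

Request:
{"api": "arm_command", "payload": {
  "targets": [
    {"x": 0, "y": 0.001, "z": -0.002, "rx": 0, "ry": 0, "rz": 0, "claw": 255},
    {"x": 0, "y": 0.001, "z": -0.003, "rx": 0, "ry": 0, "rz": 0, "claw": 255},
    {"x": 0, "y": 0.001, "z": -0.003, "rx": 0, "ry": 0, "rz": 0, "claw": 255}
  ]
}}

```text
t: 8.5
tool_pos: [0.4642, 0.0753, 0.0665]
orientation: [3.14, 0.083, -0.001]
force: [-5.4, 1.4, 9.8]
opening: 0.026
gripper_force: 25.0
```

Firm contact at the seated height. Release and rise.

Request:
{"api": "arm_command", "payload": {
  "targets": [
    {"x": 0, "y": 0, "z": 0.002, "rx": 0, "ry": 0, "rz": 0, "claw": 110},
    {"x": 0, "y": 0, "z": 0.002, "rx": 0, "ry": 0, "rz": 0, "claw": 110},
    {"x": 0, "y": 0, "z": 0.002, "rx": 0, "ry": 0, "rz": 0, "claw": 110},
    {"x": 0, "y": 0, "z": 0.002, "rx": 0, "ry": 0, "rz": 0, "claw": 110},
    {"x": 0, "y": 0, "z": 0.002, "rx": 0, "ry": 0, "rz": 0, "claw": 110},
    {"x": 0, "y": 0, "z": 0.03, "rx": 0, "ry": 0, "rz": 0, "claw": 110},
    {"x": 0, "y": 0, "z": 0.07, "rx": 0, "ry": 0, "rz": 0, "claw": 110},
    {"x": 0, "y": 0, "z": 0.11, "rx": 0, "ry": 0, "rz": 0, "claw": 110},
    {"x": 0, "y": 0.06, "z": 0.11, "rx": 0, "ry": 0, "rz": 0, "claw": 110},
    {"x": -0.01, "y": 0.12, "z": 0.11, "rx": 0, "ry": 0, "rz": 0, "claw": 255}
  ]
}}

```text
t: 9.33
tool_pos: [0.4613, 0.1352, 0.1226]
orientation: [-3.14, -0.078, -0.007]
force: [0.1, 0.8, 0.6]
opening: 0.0498
gripper_force: 0.0
```

Request:
{"api": "arm_command", "payload": {
  "targets": [
    {"x": -0.008, "y": 0.06, "z": 0, "rx": 0, "ry": 0, "rz": 0, "claw": 255},
    {"x": -0.01, "y": 0.12, "z": 0, "rx": 0, "ry": 0, "rz": 0, "claw": 255},
    {"x": -0.01, "y": 0.12, "z": -0.03, "rx": 0, "ry": 0, "rz": 0, "claw": 255},
    {"x": -0.01, "y": 0.12, "z": -0.05, "rx": 0, "ry": 0, "rz": 0, "claw": 255},
    {"x": -0.01, "y": 0.12, "z": -0.05, "rx": 0, "ry": 0, "rz": 0, "claw": 255},
    {"x": -0.01, "y": 0.12, "z": -0.05, "rx": 0, "ry": 0, "rz": 0, "claw": 255},
    {"x": -0.01, "y": 0.12, "z": -0.05, "rx": 0, "ry": 0, "rz": 0, "claw": 255},
    {"x": -0.01, "y": 0.12, "z": -0.05, "rx": 0, "ry": 0, "rz": 0, "claw": 255}
  ]
}}

```text
t: 10.0
tool_pos: [0.4548, 0.1948, 0.0962]
orientation: [-3.14, -0.081, -0.001]
force: [0.1, 0.0, 0.6]
opening: 0.001
gripper_force: 0.0
```

```bash
python3 - <<'E'
from h import *
s=robot.read_state();print(s['tool_pos'],s['opening'],s['force'],s['t'])
p,d,c=look('wrist');save(p,'w3.png')
p,d,c=look('side')
V,U=np.mgrid[:420,:560];W=world(c,U.astype(float),V.astype(float),d)
m=(d>0)&(abs(W[...,0]-.464)<.03)&(abs(W[...,1]-.075)<.03)&(W[...,2]>.065)&(W[...,2]<.1)
print('block top z',m.sum(),np.median(W[m],0))
E
```

```text
[0.45475075 0.1947541  0.0961939 ] 0.0009609658267281134 [0.14058976 0.01761636 0.5538693 ] 10.0
block top z 0 [nan nan nan]
  return _methods._mean(a, axis=axis, dtype=dtype,
  ret = um.true_divide(
```

View pics/w3.png

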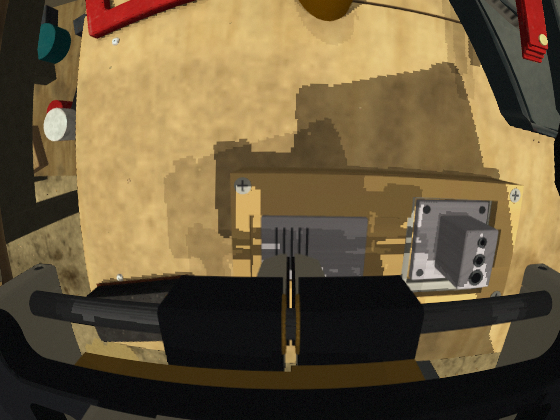

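The wrist view shows the insert sitting in the pocket (455,245) and the closed fingertips above the keeper's line zone (292,245). Next I press down gently.

Request:
{"api": "arm_command", "payload": {
  "targets": [
    {"x": 0, "y": 0, "z": -0.04, "rx": 0, "ry": 0, "rz": 0, "claw": 255},
    {"x": 0, "y": 0, "z": -0.06, "rx": 0, "ry": 0, "rz": 0, "claw": 255},
    {"x": 0, "y": 0, "z": -0.068, "rx": 0, "ry": 0, "rz": 0, "claw": 255},
    {"x": 0, "y": 0, "z": -0.072, "rx": 0, "ry": 0, "rz": 0, "claw": 255},
    {"x": 0, "y": 0, "z": -0.074, "rx": 0, "ry": 0, "rz": 0, "claw": 255},
    {"x": 0, "y": 0, "z": -0.074, "rx": 0, "ry": 0, "rz": 0, "claw": 255}
  ]
}}

```text
t: 10.6
tool_pos: [0.4532, 0.1956, 0.0601]
orientation: [-3.14, -0.083, 0.005]
force: [-12.5, -0.3, 18.9]
opening: 0.0004
gripper_force: 9.6
```

Request:
{"api": "arm_command", "payload": {
  "targets": [
    {"x": 0.001, "y": -0.01, "z": 0.0005, "rx": 0, "ry": 0, "rz": 0, "claw": 255},
    {"x": 0.001, "y": -0.022, "z": 0.0005, "rx": 0, "ry": 0, "rz": 0, "claw": 255},
    {"x": 0.002, "y": -0.034, "z": 0.0005, "rx": 0, "ry": 0, "rz": 0, "claw": 255},
    {"x": 0.002, "y": -0.046, "z": 0.0005, "rx": 0, "ry": 0, "rz": 0, "claw": 255},
    {"x": 0.002, "y": -0.058, "z": 0.0005, "rx": 0, "ry": 0, "rz": 0, "claw": 255},
    {"x": 0.003, "y": -0.07, "z": 0.0005, "rx": 0, "ry": 0, "rz": 0, "claw": 255}
  ]
}}

```text
t: 11.1
tool_pos: [0.4547, 0.1606, 0.0601]
orientation: [-3.14, -0.083, 0.004]
force: [-12.8, 1.3, 18.4]
opening: 0.0005
gripper_force: 8.7
```

Request:
{"api": "arm_command", "payload": {
  "targets": [
    {"x": 0, "y": -0.01, "z": 0, "rx": 0, "ry": 0, "rz": 0, "claw": 255},
    {"x": 0.001, "y": -0.02, "z": 0, "rx": 0, "ry": 0, "rz": 0, "claw": 255},
    {"x": 0.001, "y": -0.03, "z": 0, "rx": 0, "ry": 0, "rz": 0, "claw": 255},
    {"x": 0.001, "y": -0.03, "z": 0, "rx": 0, "ry": 0, "rz": 0, "claw": 255}
  ]
}}

```text
t: 11.43
tool_pos: [0.4563, 0.1454, 0.0602]
orientation: [-3.14, -0.082, 0.0]
force: [-4.7, 0.4, 11.9]
opening: -0.0002
gripper_force: 5.7
```

Request:
{"api": "arm_command", "payload": {
  "targets": [
    {"x": 0, "y": -0.006, "z": -0.001, "rx": 0, "ry": 0, "rz": 0, "claw": 255},
    {"x": 0, "y": -0.012, "z": -0.001, "rx": 0, "ry": 0, "rz": 0, "claw": 255},
    {"x": 0, "y": -0.018, "z": -0.001, "rx": 0, "ry": 0, "rz": 0, "claw": 255}
  ]
}}

```text
t: 11.68
tool_pos: [0.4577, 0.1375, 0.0602]
orientation: [-3.138, -0.083, -0.005]
force: [-1.2, 5.0, 7.2]
opening: 0.0004
gripper_force: 3.6
```

Request:
{"api": "arm_command", "payload": {
  "targets": [
    {"x": 0, "y": 0, "z": 0.06, "rx": 0, "ry": 0, "rz": 0, "claw": 255},
    {"x": 0, "y": 0.04, "z": 0.14, "rx": 0, "ry": 0, "rz": 0, "claw": 255},
    {"x": -0.04, "y": 0.12, "z": 0.2, "rx": 0, "ry": 0, "rz": 0, "claw": 255},
    {"x": -0.08, "y": 0.2, "z": 0.26, "rx": 0, "ry": 0, "rz": 0, "claw": 255},
    {"x": -0.08, "y": 0.28, "z": 0.3, "rx": 0, "ry": 0, "rz": 0, "claw": 255},
    {"x": -0.08, "y": 0.35, "z": 0.3, "rx": 0, "ry": 0, "rz": 0, "claw": 255},
    {"x": -0.08, "y": 0.43, "z": 0.3, "rx": 0, "ry": 0, "rz": 0, "claw": 255},
    {"x": -0.08, "y": 0.5, "z": 0.3, "rx": 0, "ry": 0, "rz": 0, "claw": 255}
  ]
}}

```text
t: 12.35
tool_pos: [0.4164, 0.378, 0.2104]
orientation: [-3.139, -0.083, -0.004]
force: [1.6, -0.6, 0.4]
opening: 0.0004
gripper_force: 0.0
```

```bash
python3 - <<'E'
from h import *
p,d,c=look('top')
V,U=np.mgrid[:420,:560];W=world(c,U.astype(float),V.astype(float),d)
m=(d>0)&(abs(W[...,0]-.464)<.03)&(abs(W[...,1]-.075)<.03)&(W[...,2]>.065)&(W[...,2]<.1)
print('block top',m.sum(),np.median(W[m],0),W[m][:,2].std())
u0=p[205:285,155:280].astype(int);m=(u0.max(2)-u0.min(2)<30)&(u0.min(2)>90)
n,l,s,ce=cv2.connectedComponentsWithStats(m.astype(np.uint8))
for i in range(1,n):
    if s[i,4]>40:
        k=np.argwhere(l==i);Q=plane(c,k[:,1]+155.,k[:,0]+205.,.046)[:,:2]*1000
        print(s[i,4],[np.round(t,1) for t in cv2.minAreaRect(Q.astype(np.float32))],Q[:,1].max())
save(cv2.resize(p[205:285,155:280],None,fx=6,fy=6,interpolation=cv2.INTER_CUBIC),'end.png')
E
```

```text
block top 256 [0.4621587  0.07507921 0.0780875 ] 0.0025996496226803516
1489 [array([457.9, 101.5]), array([ 70.5, 129.6]), np.float64(2.3)] 166.72690075481657
```

View pics/end.png

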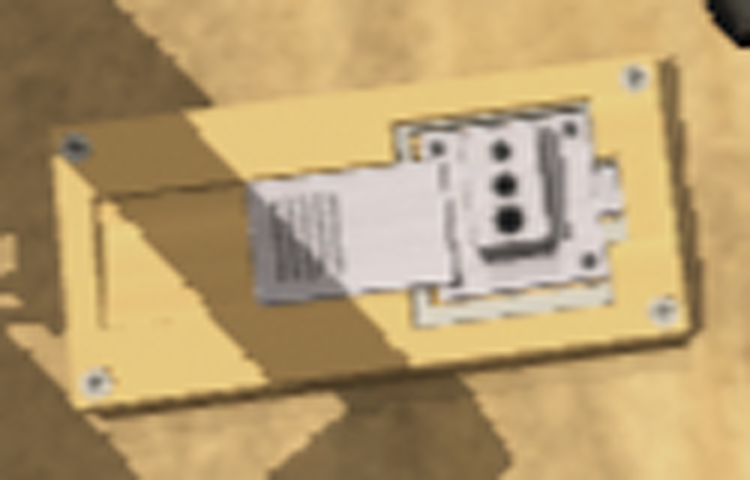

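The end view shows the insert home (block top 78.1 mm, as expected), with the keeper over its edge. The keeper moved about 46 mm from a start near 4 mm and resisted with 5 N at the end, so it is at its stop. The arm is clear, so I hand in.

```bash
python3 -c "
from plant import robot
print(robot.close_job())"
```

```text
the job is handed in; nothing more can be done
None
```

The insert is fully home in the seat and the keeper is slid over its edge to its stop; the offcut and hole saw were not touched, and the job was handed in at about 12.4 s (no verdict was returned).

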